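# Push the seed tray home into the bench stops

## Task

Push the white seed tray with the clear lid along the bench, using only the outside of the fingers and never gripping or lifting it, until it sits home in the corner made by the dark wooden batten and the upright brass pin: one long side flush along the batten's robot-side face, and one short end touching the pin, on the side of the pin towards the middle of the batten. Leave it there, move the gripper clear, and do not disturb the other things on the bench.

Things in the scene. Friction and masses are not known exactly. Their poses are not given: they have to be found in the camera images.
- tray: Loose white plastic seed tray, closed clear lid with seedlings below it. The white base is a plain box 110 mm along its x, 170 mm along its y (the long sides), 42 mm high, upright sides; the lid dome is 92 x 152 mm, inset from the base's sides, up to 66 mm above the bench. About 0.25 to 0.5 kg; slides on the bench at about 2 to 6 N. Origin: centre of the underside. At the start it stands on the robot's side of the batten, turned up to about 0.25 rad from it.
- batten: Dark wooden batten fixed to the bench: 22 mm along its x, 500 mm along its y, 25 mm high. Origin: centre of the underside. Its x points away from the robot (turned up to 0.15 rad); the face towards the robot is at x = -11 mm in its frame.
- pin: Upright brass stop pin fixed in the bench, round, 24 mm diameter, 45 mm high, on the robot's side of the batten: its axis 66 mm from the batten's centre line (55 mm from its face) and about 200 mm to the left (+y) or right (-y) of the batten's middle, differing from run to run. A flat black rubber cap covers the unused hole at the other end. Origin: centre of the underside; its axes are parallel to the batten's.
- pot: Glazed green ceramic flower pot, open, 96 mm across, 85 mm high, loose, to be left alone. Origin: on its underside.
- fork: Short steel hand fork lying down, wooden handle, 235 mm long, 27 mm thick, loose, to be left alone. Origin: on its underside.
- markers: Banded bundle of bamboo plant markers lying flat, 150 x 37 x 13 mm, loose, to be left alone. Origin: on its underside.
- clay_pot: Small terracotta pot, 70 mm across, 60 mm high, loose, to be left alone. Origin: on its underside.
- jar: Glass jar with green cap, 70 mm across, 90 mm high, loose, to be left alone. Origin: on its underside.
Things that resemble listed ones, but are neither listed nor needed, are in the scene too. Several things look just like the pin: the one meant starts farthest to the robot's right. Leave any pink look-alike of the tray alone.

How it is judged:
At the end, for the whole second after the job is handed in: The tray rests flat on the bench, a long side flush with the batten (gap at its middle under 4 mm, out of line by less than 0.04 rad) and its short end against the pin (gap under 4 mm) on the pin's side towards the batten's middle (x of tray in the frame of batten between -0.07 and -0.06 m and angle between the x axis of tray and the x axis of batten, either way round below 0.04 rad and y of tray in the frame of pin between -0.101 and 0.101 m and y of tray in the frame of batten between -0.14 and 0.14 m and height (world z) of tray below 0.006 m and angle between tray's own z axis and vertical below 0.05 rad and linear speed of tray below 0.01 m/s); the robot touches nothing.
It fails at once if the tray is lifted more than 12 mm or tipped (height (world z) of tray above 0.012 m or angle between tray's own z axis and vertical above 0.2 rad).
It fails at once if the green pot, hand fork, bamboo markers, clay pot or jar is moved more than 20 mm (distance of any of pot, fork, markers, clay_pot, jar from where it was at the start of the episode above 0.02 m).
It also fails if it takes over 64 s, if anything falls off the work surface, if the arm or the gripper's body presses on something with over 40 N, if the wrist force passes 120 N, or if a joint passes its speed limit or range.

## Robot

A 6-joint arm with a two-finger parallel gripper is mounted at the origin on the work surface. World frame = base frame: x ahead of the robot, y to its left, z up, the work surface at z = 0. Lengths are in m, angles in rad, forces in N, time in s.
With the tool pointing down it reaches from about 0.425 to 1.125 m from the base axis. Payload 14.9 kg.
Tool frame: the origin (TCP) lies at the very end of the fingers, on their centre line; the grasp point (between the pads) lies 19 mm behind it; z points along the fingers, y is the line along which they close (so a half turn about z gives the same grasp; the last joint's range is limited). The gripper opens to 91 mm and grips with 3 to 60 N. Pads are 32 mm wide; open, the fingers measure 118 mm over their backs; the gripper's body (76 mm by 178 mm) begins 60 mm behind the grasp point.
Start: joints at [1.093, 0.379, 1.734, -0, 1.028, -0.033], TCP at [0.301, 0.632, 0.214] pointing down, gripper open.
Joint ranges: [-2.77, 2.77], [-0.74, 2.19], [0, 2.66], [-1.06, 4.2], [0.31, 2.87], [-3.08, 3.08]. Speed limits (rad/s): [1.89, 1.89, 2.39, 3.14, 3.14, 3.14].

## Interface

Orientations are given as [roll, pitch, yaw] about the fixed x, y, z axes, in that order (R = Rz(yaw) Ry(pitch) Rx(roll)).
In Python, from workcell import manip gives the robot as it stands.
- The arm moves only by the tool servo_tool, never from a script. Its argument "series" is a list of rows, each a list of 6 numbers: the shift along the world's x, y, z scaled (see below), then the turn, a rotation vector about the world's x, y, z scaled (see below). A call has 1 to 10 rows; each row shifts and turns the commanded pose from where the row before left it; what a row does not reach is not made up. The controller multiplies each number of a shift by 0.1 m and each number of a turn by 6 degrees. A row lasts 1/12 s, in which the tool goes at most 41.7 mm and 7.16 degrees, less where a joint would pass 70% of its speed; a pose out of reach is approached as far as the arm can. A call with a number of a shift or a turn outside -1 to 1 is refused whole. A call with a gripper value outside its range is refused whole. "claw" is the gripper command: -1 is shut, 1 is fully open, values between are in proportion, set as the call begins (left out, the last holds). The fingers move at their own pace and stop on an object; the grip force is fixed at half the most. Time passes only in rows, so rows that do not move let the fingers close. It gives the time, the measured TCP pose, the force, the opening and the grip force at its end, in the units of the state.
- manip.observe(): the state, without advancing time (a new reading comes with each control period).
- manip.grab_frame(name): name is "scene" or "top"; returns the picture (384x512x3 uint8, blue, green, red); there is no depth.
- manip.get_calibration(name): a dict with "fovy" (degrees; the focal length in pixels is half the picture's height over the tangent of half this angle, whatever the lens; pixels are square), "cx", "cy" (the principal point, pixels), "origin" and "orientation" of the camera in the world. Camera axes: x right, y up, looking along -z (the intrinsics and any distortion apply to the point x, -y, -z); pixel columns grow to the right and rows downward; lengths in m; the calibration is good to about 2 mm. A picture is of the moment at which its call begins. get_calibration takes no time and is no camera call.
- manip.finish_job(): hands the job in; it is judged then, once.
Trained networks look in the newest picture that a camera, given by its name, has taken for a name from the list of things; names that differ only in an ending like _2 or _b are one class to them, and where a whole thing is asked for, a point or a joint stands for the part that bears it (a point fixed in the world has none). Each returns a list of dicts, best first, with "conf" (0 to 1); they miss things now and then, are a little off and sometimes report something else, mostly with a low value. They report only what shows in the picture. A call takes as long as a camera call. They do not tell look-alikes from the thing itself.
- manip.trace(thing, camera): "region" (384x512 bool, what is visible of it) and "rect" ([left, top, right, bottom] in pixels, round what is visible of it).
The state is a dict: "time": time; "joint_pos": joint angles; "joint_vel": joint speeds; "joint_efforts": joint torques, N m; "tcp_pos": TCP position; "tool_rot": TCP orientation; "contact_force": force on the tool from outside, world axes, zero at the start; "wrist_torque": the same for the moment, N m; "opening": finger opening in m; "gripper_force": force on a finger pad.
Only numpy, scipy, OpenCV 4.12 (cv2) and the standard library are available. Lean on these libraries where they do the work, as an engineer would, in place of code of your own. Each camera call takes 0.05 s, during which the arm holds its last target. There are 200 camera calls.

## Working session

There is one attempt and no reset: what is moved stays moved. The work goes in short steps, Python scripts to look and compute and a tool call to move; the robot and the scene stay as the last step left them, time stands still between calls to the robot, and variables do not carry over. Pictures are saved under pics/ and viewed, at most 10 in all, crops included, and the job is handed in when it is done.

Besides the shell and the picture viewer there is one more tool, called after "Emit:" as name(argument=value, ...), one argument or row to a line, values as JSON. servo_tool: Moves the arm, as the interface text tells. Shifts and turns lie within -1 to 1; 1 stands for 0.1 m of shift or 6 degrees of turn. Its arguments: {"type":"object","properties":{"series":{"type":"array"},"claw":{"type":"number"}},"required":["series"]}

```bash
mkdir -p pics; cat > h.py <<'E'
import numpy as np, cv2
from workcell import manip
def cam(n):
    c=manip.get_calibration(n); return c
def rot(c):
    from scipy.spatial.transform import Rotation as R
    o=np.array(c['orientation'],float)
    if o.shape==(3,3): return o
    if o.size==4: return R.from_quat(o).as_matrix()
    return R.from_euler('xyz',o).as_matrix()
def ray(n,uv,z=0.):
    c=cam(n); f=192/np.tan(np.radians(c['fovy'])/2); uv=np.atleast_2d(uv).astype(float)
    d=np.c_[(uv[:,0]-c['cx'])/f,-(uv[:,1]-c['cy'])/f,-np.ones(len(uv))]@rot(c).T
    o=np.array(c['origin']); t=(z-o[2])/d[:,2]; return (o+d*t[:,None])[:,:2]
def proj(n,P):
    c=cam(n); f=192/np.tan(np.radians(c['fovy'])/2)
    q=(np.atleast_2d(P)-np.array(c['origin']))@rot(c)
    return np.c_[c['cx']+f*q[:,0]/-q[:,2],c['cy']-f*q[:,1]/-q[:,2]]
E
python3 - <<'E'
from h import *
ims=[manip.grab_frame(n) for n in('scene','top')]
for n in('scene','top'): print(n,cam(n))
cv2.imwrite('pics/a.png',cv2.resize(ims[1],(800,600)));cv2.imwrite('pics/b.png',cv2.resize(ims[0],(800,600)))
cv2.imwrite('top0.png',ims[1]);cv2.imwrite('scene0.png',ims[0])
for t in('tray','batten','pin','pot','fork','markers','clay_pot','jar'):
    for n in('top','scene'):
        for r in manip.trace(t,n):
            m=r['region'];ys,xs=np.nonzero(m)
            print(t,n,round(r['conf'],2),np.round(r['rect']),m.sum(),np.round([xs.mean(),ys.mean()],1), ray(n,[xs.mean(),ys.mean()]).round(3))
s=manip.observe();print(s['time'],s['tool_rot'],s['opening'])
E
```

```text
scene {'fovy': 48.4015454637438, 'cx': 252.03814102848787, 'cy': 196.59097620522016, 'origin': array([ 1.27150876, -0.35864474,  0.74287454]), 'orientation': array([0.8413335 , 0.01791006, 1.01128983])}
top {'fovy': 46.69510160142445, 'cx': 251.20202781076193, 'cy': 191.2404727635752, 'origin': array([0.40615058, 0.06543118, 1.32198401]), 'orientation': array([ 0.14503426, -0.02987087, -1.54285085])}
tray top 0.63 [189. 236. 259. 302.] 2377 [223.1 267.4] [[0.372 0.107]]
tray top 0.59 [234. 179. 294. 220.] 2203 [261.6 201.5] [[ 0.57  -0.001]]
tray top 0.32 [125. 148. 154. 172.] 551 [137.2 157.5] [[0.692 0.378]]
tray scene 0.91 [199. 122. 258. 177.] 2169 [227.  149.8] [[0.342 0.12 ]]
tray scene 0.69 [188. 173. 270. 233.] 3343 [228.1 201.7] [[0.543 0.009]]
batten top 0.95 [168. 151. 334. 163.] 1477 [249.  156.8] [[0.706 0.041]]
batten top 0.44 [122. 144. 153. 174.] 595 [137.1 157.3] [[0.692 0.378]]
batten scene 0.72 [173. 189. 352. 288.] 2592 [260.7 238.3] [[0.696 0.01 ]]
pin top 0.6 [311. 173. 323. 188.] 68 [317.6 177.3] [[ 0.649 -0.169]]
pin scene 0.58 [288. 252. 301. 274.] 215 [293.6
[... 497 characters left out ...]
361.5 130.4] [[0.484 0.523]]
markers top 0.73 [369. 206. 386. 264.] 591 [377.5 232.3] [[ 0.489 -0.35 ]]
markers scene 0.75 [ 72. 222.  94. 269.] 750 [ 82.5 245.5] [[ 0.488 -0.351]]
markers scene 0.22 [178. 238. 190. 260.] 191 [181.7 249.6] [[ 0.626 -0.161]]
clay_pot top 0.68 [375. 162. 404. 191.] 487 [387.7 175.6] [[ 0.662 -0.384]]
clay_pot top 0.59 [368. 205. 387. 260.] 609 [377.4 232.2] [[ 0.489 -0.35 ]]
clay_pot scene 0.82 [ 73. 270. 110. 306.] 1183 [ 90.6 287.7] [[ 0.618 -0.37 ]]
jar top 0.81 [124. 145. 155. 173.] 609 [136.8 157.1] [[0.693 0.379]]
jar scene 0.94 [359. 148. 384. 191.] 1015 [372.  169.4] [[0.647 0.412]]
0.9 [3.14155203e+00 1.14056306e-06 2.69679168e+00] 0.09068317039542487
```

View pics/a.png

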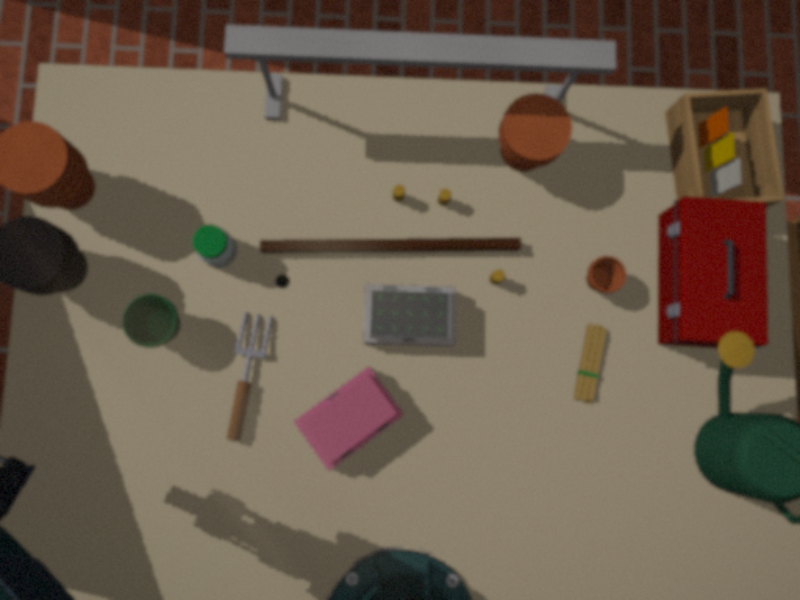

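View pics/b.png

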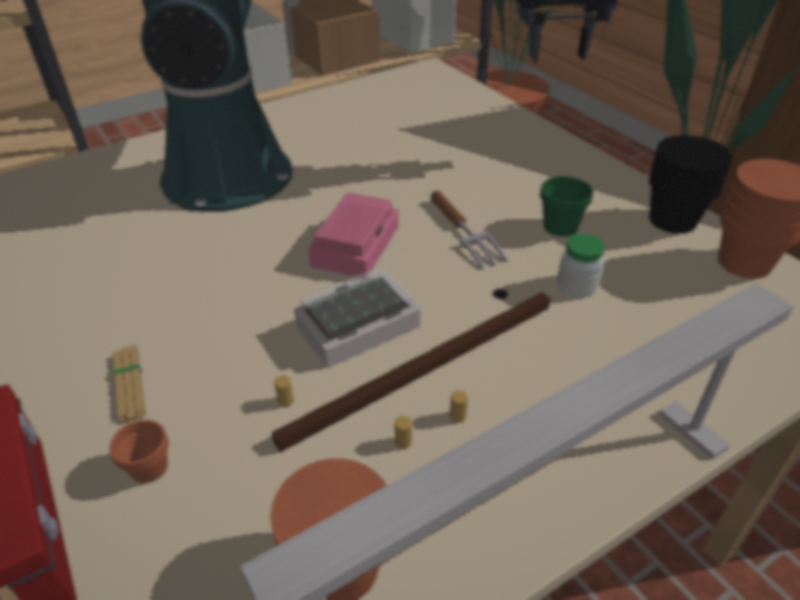

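Top picture (800x600 view): white tray at (408,315), pink look-alike at (348,417), batten from (262,246) to (520,243), black cap at (282,281). There are three brass pins: (399,192), (445,197) and (498,276). The one meant is at (498,276). It is farthest right, on the robot's side of the batten and opposite the cap.

```bash
cat >> h.py <<'E'
from scipy.optimize import minimize
def box(a,b,z0,z1): return np.array([[x,y,z] for x in(-a/2,a/2) for y in(-b/2,b/2) for z in(z0,z1)])
TH=np.linspace(0,2*np.pi,24,endpoint=False)
M={'tray':np.r_[box(.11,.17,0,.042),box(.092,.152,.042,.066)],'batten':box(.022,.5,0,.025),
 'pin':np.array([[.012*np.cos(t),.012*np.sin(t),z] for t in TH for z in(0,.045)])}
def place(P,p):
    c,s=np.cos(p[2]),np.sin(p[2]); return np.c_[p[0]+c*P[:,0]-s*P[:,1],p[1]+s*P[:,0]+c*P[:,1],P[:,2]]
def sil(n,P,S=4):
    h=cv2.convexHull(proj(n,P).astype(np.float32))[:,0]
    im=np.zeros((384*S,512*S),np.uint8); cv2.fillPoly(im,[np.round(((h+.5)*S-.5)*16).astype(int)],255,shift=4)
    return cv2.resize(im,(512,384),interpolation=cv2.INTER_AREA)/255., h
def fit(thing,masks,p0,yaw=True):
    def cost(p):
        q=p if yaw else [p[0],p[1],0]
        J=0
        for n,m in masks:
            s,_=sil(n,place(M[thing],q)); J+=np.abs(s-m).sum()/m.sum()
        return J
    s0=np.array([p0]+[np.array(p0)+d for d in np.diag([.015,.015,.08])[:len(p0)]])
    r=minimize(cost,p0,method='Nelder-Mead',options=dict(initial_simplex=s0,xatol=1e-4,fatol=1e-4)); return r.x,r.fun
def pick(thing,n,xy,tol):
    best=None
    for r in manip.trace(thing,n):
        ys,xs=np.nonzero(r['region']); q=ray(n,[xs.mean(),ys.mean()],.02)[0]; d=np.hypot(*(q-xy))
        if d<tol and (best is None or d<best[0]): best=(d,r['region'].astype(float))
    return None if best is None else (n,best[1])
def draw(im,n,P,col,k,off):
    cv2.polylines(im,[np.round((sil(n,P)[1]+.5-off)*k).astype(int)],True,col,1)
E
python3 - <<'E'
from h import *
ims={n:manip.grab_frame(n) for n in('top','scene')}
res={}
for t,p0,tol in(('batten',[.70,.03,0.],.06),('tray',[.57,0,0.],.05),('pin',[.64,-.165],.05)):
    mk={n:pick(t,n,np.array(p0[:2]),tol) for n in ims}
    ok=[m for m in mk.values() if m]
    print(t,'both',*[np.round(v,4) for v in fit(t,ok,p0)] if t!='pin' else [np.round(v,4) for v in fit(t,ok,p0,False)])
    for m in ok: print(' ',m[0],*[np.round(v,4) for v in fit(t,[m],p0,t!='pin')])
    res[t]=fit(t,ok,p0,t!='pin')[0]
np.savez('res.npz',**res)
out=[]
for n,(u,v,w,h) in(('top',(160,130,190,110)),('scene',(160,150,210,150))):
    k=4 if n=='top' else 3.6; c=cv2.resize(ims[n][v:v+h,u:u+w],None,fx=k,fy=k,interpolation=cv2.INTER_CUBIC)
    for t in res: draw(c,n,place(M[t],np.r_[res[t],0][:3]),(0,255,255) if t!='pin' else (255,0,255),k,[u,v])
    out.append(cv2.resize(c,(600,int(600*c.shape[0]/c.shape[1]))))
o=np.vstack(out); s=min(600/o.shape[0],1);cv2.imwrite('pics/c.png',cv2.resize(o,None,fx=s,fy=s))
E
```

```text
batten both [0.704  0.0362 0.0442] 0.2225
  top [0.7037 0.0377 0.0452] 0.1633
  scene [0.7044 0.0368 0.0421] 0.0607
tray both [ 0.5666 -0.0011  0.0174] 0.0615
  top [ 0.5666 -0.0011  0.0174] 0.0615Traceback (most recent call last):
  File "<stdin>", line 7, in <module>
  File "h.py", line 37, in fit
    s0=np.array([p0]+[np.array(p0)+d for d in np.diag([.015,.015,.08])[:len(p0)]])
                      ~~~~~~~~~~~~^~
ValueError: operands could not be broadcast together with shapes (2,) (3,)
```

```bash
sed -i 's/np.diag(\[.015,.015,.08\])\[:len(p0)\]/np.diag([.015,.015,.08][:len(p0)])/' h.py
cat > m.py <<'E'
from h import *
import sys
def measure(out,things,crop=True):
    ims={n:manip.grab_frame(n) for n in('top','scene')}
    try: res=dict(np.load('res.npz'))
    except FileNotFoundError: res={}
    for t,p0,tol in things:
        ok=[m for m in (pick(t,n,np.array(p0[:2]),tol) for n in ims) if m]
        y=t!='pin'
        for m in ok: print(t,m[0],*[np.round(v,4) for v in fit(t,[m],p0,y)])
        if len(ok)>1: f=fit(t,ok,p0,y); print(t,'both',np.round(f[0],4),round(f[1],3)); res[t]=f[0]
        elif ok: res[t]=fit(t,ok,p0,y)[0]
    np.savez('res.npz',**res)
    if not crop: return res
    o=[]
    for n,(u,v,w,h) in(('top',(160,130,190,110)),('scene',(160,150,210,130))):
        k=600/w; c=cv2.resize(ims[n][v:v+h,u:u+w],None,fx=k,fy=k,interpolation=cv2.INTER_CUBIC)
        for t in res: draw(c,n,place(M[t],np.r_[res[t],0][:3]),(0,255,255) if t!='pin' else (255,0,255),k,np.array([u,v]))
        o.append(c)
    o=np.vstack(o); s=min(600/o.shape[0],1);cv2.imwrite(out,cv2.resize(o,None,fx=s,fy=s,interpolation=cv2.INTER_AREA))
    return res
E
python3 - <<'E'
from m import *
measure('pics/c.png',(('batten',[.70,.03,0.04],.06),('tray',[.567,0,0.02],.06),('pin',[.64,-.165],.06)))
E
```

```text
batten top [0.7032 0.0363 0.0441] 0.0946
batten scene [0.7042 0.0359 0.0437] 0.0623
batten both [0.7035 0.0367 0.0431] 0.162
tray top [ 5.675e-01 -5.000e-04  2.900e-03] 0.028
tray scene [ 0.5681 -0.0015  0.0013] 0.0511
tray both [ 5.673e-01 -5.000e-04 -0.000e+00] 0.082
pin scene [ 0.6449 -0.1667] 0.2207
```

View pics/c.png

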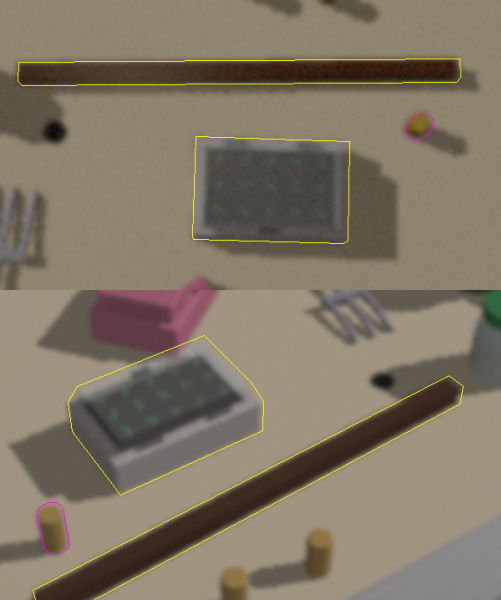

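The overlays sit well on the batten, tray and pin. The crop confirms the pin (magenta) is the brass one on the robot's side of the batten at its right end, and the batten-frame prediction agrees within 2 mm. The tray has to move about +72 mm in batten x and −72 mm in batten y. I'll start by swinging over behind the tray.

Emit:
servo_tool(
  series=[
    [0.09, -0.32, 0, 0, 0, 0.233],
    [0.09, -0.32, 0, 0, 0, 0.233],
    [0.09, -0.32, 0, 0, 0, 0.233],
    [0.09, -0.32, 0, 0, 0, 0.233],
    [0.09, -0.32, 0, 0, 0, 0.233],
    [0.09, -0.32, 0, 0, 0, 0.233],
    [0.09, -0.32, 0, 0, 0, 0.233],
    [0.09, -0.32, 0, 0, 0, 0.233],
    [0.09, -0.32, 0, 0, 0, 0.233],
    [0.09, -0.32, 0, 0, 0, 0.233],
  ],
  claw=1,
)

```text
time: 2.53
tcp_pos: [0.3913, 0.3105, 0.2141]
tool_rot: [3.141, 0.0, 2.942]
contact_force: [1.0, 0.1, 0.7]
opening: 0.0915
gripper_force: 0.0
```

Emit:
servo_tool(
  series=[
    [0.09, -0.32, 0, 0, 0, 0.233],
    [0.09, -0.32, 0, 0, 0, 0.233],
    [0.09, -0.32, 0, 0, 0, 0.233],
    [0.09, -0.32, 0, 0, 0, 0.233],
    [0.09, -0.32, 0, 0, 0, 0.233],
    [0.09, -0.32, 0, 0, 0, 0.233],
    [0.09, -0.32, 0, 0, 0, 0.233],
    [0.09, -0.32, 0, 0, 0, 0.233],
    [0.09, -0.32, 0, 0, 0, 0.233],
    [0.08, -0.26, 0, 0, 0, 0.233],
  ],
)

```text
time: 3.37
tcp_pos: [0.4805, -0.0042, 0.2142]
tool_rot: [-3.141, 0.001, -3.098]
contact_force: [0.8, -0.5, -1.0]
opening: 0.0913
gripper_force: 0.0
```

Emit:
servo_tool(
  series=[
    [-0.1, 0.03, -0.25, 0, 0, 0],
    [0, 0, -0.25, 0, 0, 0],
    [0, 0, -0.25, 0, 0, 0],
    [0, 0, -0.25, 0, 0, 0],
    [0, 0, -0.25, 0, 0, 0],
    [0, 0, -0.25, 0, 0, 0],
    [0, 0, -0.25, 0, 0, 0],
    [0, 0, -0.2, 0, 0, 0],
  ],
)

```text
time: 4.03
tcp_pos: [0.4699, 0.0009, 0.0174]
tool_rot: [3.142, -0.0, -3.098]
contact_force: [0.1, 1.2, 0.2]
opening: 0.091
gripper_force: 0.0
```

Emit:
servo_tool(
  series=[
    [0.08, 0, 0, 0, 0, 0],
    [0.06, 0, 0, 0, 0, 0],
    [0.04, 0, 0, 0, 0, 0],
    [0.04, 0, 0, 0, 0, 0],
    [0.04, 0, 0, 0, 0, 0],
    [0.04, 0, 0, 0, 0, 0],
  ],
)

```text
time: 4.53
tcp_pos: [0.501, 0.0009, 0.0198]
tool_rot: [-3.141, 0.001, -3.099]
contact_force: [-2.9, -1.0, 1.4]
opening: 0.0911
gripper_force: 1.1
```

Emit:
servo_tool(
  series=[
    [0.06, 0.003, 0, 0, 0, 0],
    [0.06, 0.003, 0, 0, 0, 0],
    [0.06, 0.003, 0, 0, 0, 0],
    [0.06, 0.003, 0, 0, 0, 0],
    [0.06, 0.003, 0, 0, 0, 0],
    [0.06, 0.003, 0, 0, 0, 0],
    [0.06, 0.003, 0, 0, 0, 0],
    [0.05, 0.002, 0, 0, 0, 0],
    [0.05, 0.002, 0, 0, 0, 0],
  ],
)

```text
time: 5.28
tcp_pos: [0.5528, 0.0034, 0.0189]
tool_rot: [-3.142, -0.0, -3.098]
contact_force: [-2.9, -0.1, 2.0]
opening: 0.0912
gripper_force: 1.5
```

Emit:
servo_tool(
  series=[
    [0.04, 0.002, 0, 0, 0, 0],
    [0.03, 0.001, 0, 0, 0, 0],
    [0.02, 0.001, 0, 0, 0, 0],
    [0.02, 0.001, 0, 0, 0, 0],
  ],
)

```text
time: 5.62
tcp_pos: [0.5632, 0.0039, 0.0189]
tool_rot: [3.142, -0.0, -3.098]
contact_force: [-2.9, -0.6, 2.3]
opening: 0.0916
gripper_force: 1.4
```

Emit:
servo_tool(
  series=[
    [0.01, 0, 0, 0, 0, 0],
    [0.01, 0, 0, 0, 0, 0],
    [0.01, 0.001, 0, 0, 0, 0],
  ],
)

```text
time: 5.87
tcp_pos: [0.5662, 0.004, 0.0189]
tool_rot: [-3.142, -0.0, -3.098]
contact_force: [-1.1, 0.8, -0.1]
opening: 0.0911
gripper_force: 1.0
```

Emit:
servo_tool(
  series=[
    [0.01, 0, 0, 0, 0, 0],
    [0.01, 0, 0, 0, 0, 0],
  ],
)

```text
time: 6.03
tcp_pos: [0.5669, 0.004, 0.0187]
tool_rot: [3.141, -0.003, -3.098]
contact_force: [-12.5, -1.6, 9.9]
opening: 0.091
gripper_force: 6.7
```

Emit:
servo_tool(
  series=[
    [0.01, 0, 0, 0, 0, 0],
    [0.01, 0, 0, 0, 0, 0],
  ],
)

```text
time: 6.2
tcp_pos: [0.567, 0.004, 0.0183]
tool_rot: [3.141, -0.007, -3.098]
contact_force: [-24.6, -2.4, 17.6]
opening: 0.0912
gripper_force: 11.9
```

Flush with the batten: the force rose to 25 N. I'll back off, rise, close the fingers and go round to the left end.

Emit:
servo_tool(
  series=[
    [-0.15, 0, 0, 0, 0, 0],
    [-0.15, 0, 0, 0, 0, 0],
    [0, 0, 0.25, 0, 0, 0],
    [0, 0, 0.3, 0, 0, 0],
    [0, 0, 0.3, 0, 0, 0],
    [0, 0, 0.3, 0, 0, 0],
  ],
)

```text
time: 6.7
tcp_pos: [0.5403, 0.004, 0.1353]
tool_rot: [-3.142, 0.0, -3.098]
contact_force: [0.0, 0.3, -0.2]
opening: 0.0912
gripper_force: 0.0
```

Emit:
servo_tool(
  series=[
    [0.19, 0.26, 0, 0, 0, 0],
    [0.19, 0.26, 0, 0, 0, 0],
    [0.19, 0.26, 0, 0, 0, 0],
    [0.19, 0.26, 0, 0, 0, 0],
    [0.19, 0.26, 0, 0, 0, 0],
    [0, 0, 0, 0, 0, 0],
  ],
  claw=-1,
)

```text
time: 7.2
tcp_pos: [0.6385, 0.1378, 0.1346]
tool_rot: [3.141, 0.003, -3.096]
contact_force: [0.9, 0.4, -0.1]
opening: 0.0538
gripper_force: 0.0
```

```bash
python3 - <<'E'
from m import *
r=measure('pics/d.png',(('tray',[.63,.0,0.043],.06),),False)
b=r['batten'];t=r['tray'];d=t[:2]-b[:2];c,s=np.cos(b[2]),np.sin(b[2]);print('tray in batten',c*d[0]+s*d[1],-s*d[0]+c*d[1],t[2]-b[2])
o=manip.observe();print(o['tcp_pos'],o['opening'],o['time'])
E
```

```text
tray top [ 0.638  -0.0016  0.0647] 0.4086
tray scene [0.633  0.0029 0.0127] 0.1733
tray both [0.6366 0.0038 0.0321] 0.587
tray in batten -0.06823784070867868 -0.03001848624198503 -0.011033721199689692
[0.63472805 0.13356704 0.1337315 ] 0.037875640925386075 7.4
```

Emit:
servo_tool(
  series=[
    [0, 0, -0.15, 0, 0, 0],
    [0, 0, -0.2, 0, 0, 0],
    [0, 0, -0.2, 0, 0, 0],
    [0, 0, -0.2, 0, 0, 0],
    [0, 0, -0.2, 0, 0, 0],
    [0, 0, -0.2, 0, 0, 0],
    [0, 0, 0, 0, 0, 0],
  ],
)

```text
time: 7.98
tcp_pos: [0.6322, 0.1327, 0.0147]
tool_rot: [-3.141, -0.006, -3.099]
contact_force: [-1.0, -0.1, -0.5]
opening: 0.0003
gripper_force: 0.0
```

Emit:
servo_tool(
  series=[
    [0.003, -0.06, 0, 0, 0, 0],
    [0.003, -0.06, 0, 0, 0, 0],
    [0.002, -0.05, 0, 0, 0, 0],
    [0.002, -0.05, 0, 0, 0, 0],
    [0.002, -0.05, 0, 0, 0, 0],
    [0.002, -0.05, 0, 0, 0, 0],
  ],
)

```text
time: 8.48
tcp_pos: [0.6369, 0.1013, 0.0196]
tool_rot: [3.142, 0.001, -3.099]
contact_force: [0.5, -0.2, 0.1]
opening: 0.0005
gripper_force: 0.0
```

Emit:
servo_tool(
  series=[
    [0.002, -0.06, 0, 0, 0, 0],
    [0.002, -0.06, 0, 0, 0, 0],
    [0.002, -0.06, 0, 0, 0, 0],
    [0.002, -0.06, 0, 0, 0, 0],
    [0.002, -0.06, 0, 0, 0, 0],
    [0.002, -0.06, 0, 0, 0, 0],
    [0.002, -0.06, 0, 0, 0, 0],
    [0.002, -0.06, 0, 0, 0, 0],
    [0.002, -0.05, 0, 0, 0, 0],
    [0.002, -0.05, 0, 0, 0, 0],
  ],
)

```text
time: 9.32
tcp_pos: [0.6386, 0.0434, 0.0189]
tool_rot: [-3.142, -0.0, -3.098]
contact_force: [0.2, 3.3, 3.0]
opening: 0.0006
gripper_force: 1.8
```

Emit:
servo_tool(
  series=[
    [0.002, -0.03, 0, 0, 0, 0],
    [0.001, -0.02, 0, 0, 0, 0],
    [0.001, -0.01, 0, 0, 0, 0],
  ],
)

```text
time: 9.57
tcp_pos: [0.639, 0.0377, 0.0189]
tool_rot: [3.142, -0.0, -3.099]
contact_force: [0.2, 2.9, 2.9]
opening: 0.0004
gripper_force: 1.7
```

Emit:
servo_tool(
  series=[
    [0, -0.02, 0, 0, 0, 0],
    [0, -0.02, 0, 0, 0, 0],
    [0, -0.01, 0, 0, 0, 0],
  ],
)

```text
time: 9.82
tcp_pos: [0.639, 0.0329, 0.0189]
tool_rot: [-3.142, -0.0, -3.098]
contact_force: [0.5, 2.7, 2.0]
opening: 0.0001
gripper_force: 1.5
```

Emit:
servo_tool(
  series=[
    [0, -0.01, 0, 0, 0, 0],
    [0, -0.01, 0, 0, 0, 0],
    [0, -0.01, 0, 0, 0, 0],
  ],
)

```text
time: 10.07
tcp_pos: [0.639, 0.0299, 0.0189]
tool_rot: [-3.142, -0.0, -3.098]
contact_force: [0.5, 2.8, 1.7]
opening: 0.0005
gripper_force: 1.4
```

Emit:
servo_tool(
  series=[
    [0, -0.01, 0, 0, 0, 0],
    [0, -0.01, 0, 0, 0, 0],
  ],
)

```text
time: 10.23
tcp_pos: [0.639, 0.0279, 0.0189]
tool_rot: [-3.142, -0.0, -3.098]
contact_force: [0.6, 3.0, 2.1]
opening: 0.0006
gripper_force: 1.4
```

Emit:
servo_tool(
  series=[
    [0, -0.01, 0, 0, 0, 0],
    [0, -0.01, 0, 0, 0, 0],
  ],
)

```text
time: 10.4
tcp_pos: [0.639, 0.0266, 0.0189]
tool_rot: [3.141, -0.0, -3.099]
contact_force: [0.7, 19.9, 2.4]
opening: 0.0007
gripper_force: 10.1
```

Emit:
servo_tool(
  series=[
    [0, -0.01, 0, 0, 0, 0],
    [0, -0.01, 0, 0, 0, 0],
  ],
)

```text
time: 10.57
tcp_pos: [0.6389, 0.0263, 0.019]
tool_rot: [3.139, 0.0, -3.1]
contact_force: [0.1, 39.3, 3.4]
opening: 0.0004
gripper_force: 19.9
```

The pin stopped the tray: the force jumped to 39 N within 2 mm of the predicted spot. I'll back off and re-seat it against the batten with the open fingers.

Emit:
servo_tool(
  series=[
    [0, 0.15, 0, 0, 0, 0],
    [0, 0.15, 0, 0, 0, 0],
    [0, 0, 0.25, 0, 0, 0],
    [0, 0, 0.3, 0, 0, 0],
    [0, 0, 0.3, 0, 0, 0],
    [0, 0, 0.3, 0, 0, 0],
  ],
)

```text
time: 11.07
tcp_pos: [0.6386, 0.0545, 0.1349]
tool_rot: [-3.141, -0.001, -3.098]
contact_force: [-0.3, -0.7, 0.2]
opening: 0.0005
gripper_force: 0.0
```

Emit:
servo_tool(
  series=[
    [-0.22, -0.26, 0, 0, 0, 0],
    [-0.22, -0.26, 0, 0, 0, 0],
    [-0.22, -0.26, 0, 0, 0, 0],
    [-0.22, -0.26, 0, 0, 0, 0],
    [-0.22, -0.26, 0, 0, 0, 0],
    [0, 0, 0, 0, 0, 0],
    [0, 0, 0, 0, 0, 0],
    [0, 0, 0, 0, 0, 0],
  ],
  claw=1,
)

```text
time: 11.73
tcp_pos: [0.5295, -0.0758, 0.1342]
tool_rot: [-3.141, 0.001, -3.099]
contact_force: [0.6, 0.1, 0.6]
opening: 0.0507
gripper_force: 0.0
```

Emit:
servo_tool(
  series=[
    [0, 0, -0.15, 0, 0, 0],
    [0, 0, -0.2, 0, 0, 0],
    [0, 0, -0.2, 0, 0, 0],
    [0, 0, -0.2, 0, 0, 0],
    [0, 0, -0.2, 0, 0, 0],
    [0, 0, -0.2, 0, 0, 0],
    [0, 0, 0, 0, 0, 0],
  ],
)

```text
time: 12.32
tcp_pos: [0.5277, -0.0747, 0.0158]
tool_rot: [3.141, -0.004, -3.097]
contact_force: [-0.9, 0.7, -1.3]
opening: 0.0912
gripper_force: 0.0
```

Emit:
servo_tool(
  series=[
    [0.08, 0.003, 0, 0, 0, 0],
    [0.08, 0.003, 0, 0, 0, 0],
    [0.08, 0.003, 0, 0, 0, 0],
    [0.06, 0.003, 0, 0, 0, 0],
    [0.05, 0.003, 0, 0, 0, 0],
    [0.03, 0.001, 0, 0, 0, 0],
    [0.02, 0, 0, 0, 0, 0],
  ],
)

```text
time: 12.9
tcp_pos: [0.5694, -0.0744, 0.0192]
tool_rot: [-3.142, 0.0, -3.098]
contact_force: [-3.4, 0.1, 1.6]
opening: 0.0913
gripper_force: 1.5
```

Emit:
servo_tool(
  series=[
    [0.01, 0, 0, 0, 0, 0],
    [0.01, 0, 0, 0, 0, 0],
    [0.01, 0, 0, 0, 0, 0],
  ],
)

```text
time: 13.15
tcp_pos: [0.5704, -0.0743, 0.0186]
tool_rot: [3.141, -0.003, -3.098]
contact_force: [-13.2, -1.9, 9.9]
opening: 0.0912
gripper_force: 6.8
```

Emit:
servo_tool(
  series=[
    [0.01, 0, 0, 0, 0, 0],
    [0.01, 0, 0, 0, 0, 0],
  ],
)

```text
time: 13.32
tcp_pos: [0.5704, -0.0742, 0.0182]
tool_rot: [3.141, -0.007, -3.098]
contact_force: [-24.4, -3.2, 17.0]
opening: 0.091
gripper_force: 12.2
```

Seated at x = 0.5704, exactly where it should be. I'll withdraw, rise and swing out of view to check.

Emit:
servo_tool(
  series=[
    [-0.15, 0, 0, 0, 0, 0],
    [-0.2, 0, 0, 0, 0, 0],
    [0, 0, 0.25, 0, 0, 0],
    [0, 0, 0.35, 0, 0, 0],
    [0, 0, 0.35, 0, 0, 0],
    [0, 0, 0.35, 0, 0, 0],
    [0, 0, 0.35, 0, 0, 0],
    [0, 0, 0.35, 0, 0, 0],
  ],
)

```text
time: 13.98
tcp_pos: [0.5386, -0.0744, 0.2208]
tool_rot: [-3.142, 0.0, -3.099]
contact_force: [0.0, -0.6, -0.1]
opening: 0.0909
gripper_force: 0.0
```

Emit:
servo_tool(
  series=[
    [-0.1, -0.35, 0, 0, 0, 0],
    [-0.1, -0.35, 0, 0, 0, 0],
    [-0.1, -0.35, 0, 0, 0, 0],
    [-0.1, -0.35, 0, 0, 0, 0],
    [-0.1, -0.35, 0, 0, 0, 0],
    [-0.1, -0.35, 0, 0, 0, 0],
    [-0.1, -0.35, 0, 0, 0, 0],
    [-0.1, -0.35, 0, 0, 0, 0],
    [-0.1, -0.35, 0, 0, 0, 0],
    [0, 0, 0, 0, 0, 0],
  ],
)

```text
time: 14.82
tcp_pos: [0.4476, -0.3942, 0.2191]
tool_rot: [-3.14, 0.001, -3.102]
contact_force: [0.7, 1.3, 0.3]
opening: 0.0914
gripper_force: 0.0
```

```bash
python3 - <<'E'
from m import *
r=measure('pics/e.png',(('batten',[.7035,.0367,0.043],.06),('pin',[.645,-.1665],.05),('tray',[.642,-.07,0.043],.06),))
b=r['batten'];t=r['tray'];c,s=np.cos(b[2]),np.sin(b[2])
d=t[:2]-b[:2];print('tray in batten',c*d[0]+s*d[1],-s*d[0]+c*d[1],t[2]-b[2])
d=t[:2]-r['pin'];print('tray in pin y',-s*d[0]+c*d[1])
E
```

```text
batten top [0.7036 0.0367 0.0457] 0.2366
batten scene [0.7042 0.0373 0.0444] 0.0879
batten both [0.7035 0.0367 0.043 ] 0.339
pin scene [ 0.6452 -0.1668] 0.3182
tray top [ 0.6421 -0.0687  0.0424] 0.0267
tray scene [ 0.6284 -0.0682 -0.0347] 0.1996
tray both [ 0.6425 -0.0694  0.0343] 0.249
tray in batten -0.06547823789338351 -0.10335447690532573 -0.00870267004772584
tray in pin y 0.09749838179009937
```

View pics/e.png

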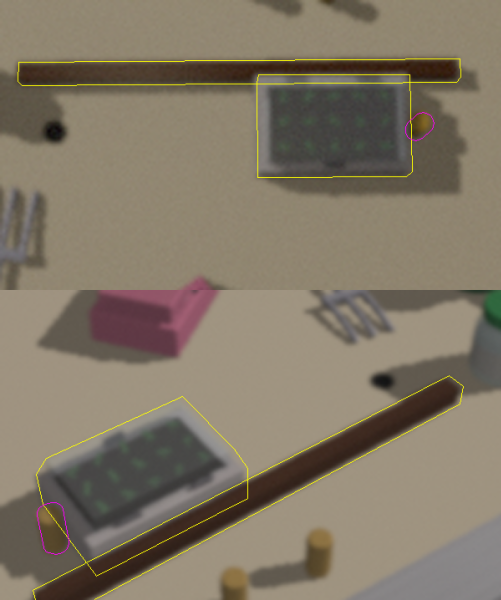

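The tray lies along the batten with its right end against the pin. The top fit puts it at (0.642, −0.069, 0.042 rad), within 1 mm of the target. The gripper is clear, and the fork, the jar and the pink box look unmoved. Handing in.

```bash
python3 -c "
from workcell import manip
print(manip.finish_job())"
```

```text
the job is handed in; nothing more can be done
None
```

I pushed the tray flush along the batten and against the right-hand brass pin, moved the gripper clear, and handed the job in at about 15 s; the hand-in gave no verdict, but the last top-camera fit put the tray within 1 mm of its target.

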